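# Clamp a hardback in the book vise for spine repair

## Task

Three small hardbacks stand spine-up in the black rack; the thickest needs its spine repaired. Take it out and stand it, still spine-up, on the bed of the book vise between the jaws, centred along their width, then turn the crank clockwise until the sliding jaw holds the book tight against the fixed jaw, with the jaw's sprung face plate pressed back about half of its 8 mm travel and never fully to its stop. Let go and leave everything else where it stands.

Things in the scene. Friction and masses are not known exactly. Their poses are not given: they have to be found in the camera images.
- book: the thickest of three maroon hardbacks in the rack: 30 mm thick (its y axis), 150 mm long (its x axis), 120 mm high as it stands spine-up (z axis up), 0.36 kg nominal. Origin: centre of its underside (the fore edge). It stands loosely in one of the rack's three places, which vary
- slim_a: another maroon hardback, 14 mm thick, otherwise the same size and axes; a bystander in the rack
- slim_b: another maroon hardback, 18 mm thick, otherwise the same size and axes; a bystander in the rack
- rack: fixed black book rack, 150 mm (x) by 210 mm (y), its floor 8 mm above the table. Three places in a row along its y axis at y = -70, 0 and 70 mm, each between two upright fins 3 mm thick that leave 36 mm and end 52 mm above the table. Origin: centre of its underside
- vise: fixed grey book vise, 200 mm (x) by 190 mm (y). Origin on the table. The bed is 30 mm above the table; the jaws are 170 mm wide (along x, centred on x = 0) and end 100 mm above the table. The screw runs along y: the fixed jaw is at the -y end with its inner face at y = -70 mm; the sliding jaw closes towards -y; the crank is at the +y end
- book_place (a point): point on the vise's bed, 30 mm above the table, where the centre of the book's underside is when the book is centred and clamped: vise x = 0, y = -55 mm. Its axes are those of the vise
- plate_face (a point): centre of the sprung aluminium face plate's front on the sliding jaw (170 mm wide, 68 mm high); it faces the fixed jaw. The opening between the jaws is 68 mm minus joint jaw plus joint plate (46 to 60 mm at the start)
- jaw (a joint): slide of the sliding jaw in m: 0 fully open, grows as it closes, range 0 to 0.050. Driven by the crank: 16 mm a turn (0.002546 m per rad)
- plate (a joint): how far the sprung face plate is pressed back into the sliding jaw in m: 0 untouched, 0.008 at its stop; spring of 3.5 N per mm
- crank (a joint): crank angle in rad, 0 to 20, about 3 to 9 at the start. Grows (and the jaw closes) clockwise as seen from the crank end, looking along the vise's -y. The handle's place relative to the axis is, in vise axes, x = -42 mm sin(angle), z = 42 mm cos(angle). It stays where it is left; turning takes about 3 N at the handle, up to 5 N while clamping
- crank_grip (a point): middle of the black crank handle: a free-spinning round sleeve 18 mm in diameter and 72 mm long, parallel to the vise's y axis, pointing outwards, 42 mm off the screw axis. The crank's arm is 46 mm inwards (-y) of this point. Can be pinched from above and led round without turning the gripper
- crank_axis (a point): point on the screw's axis, 78 mm above the table, in the plane in which crank_grip circles (vise x = 0, y = 140 mm)
- stapler: bystander: black stapler, 150 x 38 x 65 mm, beyond the vise and rack
- glue: bystander: white glue bottle, 42 mm diameter, 130 mm high, beyond the vise
There are look-alikes about, which are no part of the job. Leave any purple or yellow look-alike of the book alone.

How it is judged (in metres and radians):
On the way, in this order (a step that is already met when the one before it is completed fails the run):
1. the thick book stands spine-up on the vise's bed between the jaws, not yet clamped (x of book in the frame of vise between -0.02 and 0.02 m and z of book in the frame of vise between 0.026 and 0.034 m and angle between book's own z axis and vertical below 0.12 rad and y of book in the frame of vise between -0.058 and -0.015 m and value of joint plate below 0.001 m), for 0.2 s.
2. the jaw is cranked onto the book so that its sprung plate gives way (value of joint plate above 0.002 m), for 0.2 s.
At the end, for the whole second after the job is handed in: The thick book stands at rest spine-up on the vise's bed (within 4 mm in height, tilt under 0.12 rad), centred along the jaws within 16 mm, flat against the fixed jaw (within 5 mm and 0.06 rad), with the sprung plate pressed back 2 to 6.5 mm (x of book in the frame of vise between -0.016 and 0.016 m and z of book in the frame of vise between 0.026 and 0.034 m and angle between book's own z axis and vertical below 0.12 rad and y of book in the frame of vise between -0.06 and -0.05 m and angle between the y axis of book and the y axis of vise, either way round below 0.06 rad and value of joint plate between 0.002 and 0.0065 m and linear speed of book below 0.02 m/s); the robot touches nothing.
It fails at once if the sprung plate is driven to its stop (beyond 7.5 mm) (value of joint plate above 0.0075 m).
It fails at once if a bystander is moved by more than 30 mm or tipped over (distance of any of slim_a, slim_b, stapler, glue from where it was at the start of the episode above 0.03 m or angle between any of slim_a, slim_b, stapler, glue's own z axis and vertical above 0.5 rad).
It also fails if it takes over 72 s, if anything falls off the work surface, if the arm or the gripper's body presses on something with over 40 N, if the wrist force passes 120 N, or if a joint passes its speed limit or range.

## Robot

A 7-joint arm with a two-finger parallel gripper is mounted at the origin on the work surface. World frame = base frame: x ahead of the robot, y to its left, z up, the work surface at z = 0. Lengths are in m, angles in degrees, forces in N, time in s.
With the tool pointing down it reaches from about 0.425 to 0.875 m from the base axis. Payload 4.7 kg.
Tool frame: the origin (TCP) lies between the finger pads; the fingertips stand 14 mm ahead of it and the grasp point (between the pads) lies 5 mm behind it; z points along the fingers, y is the line along which they close (so a half turn about z gives the same grasp; the last joint's range is limited). The gripper opens to 87 mm and grips with 3 to 60 N. Pads are 19 mm wide; open, the fingers measure 117 mm over their backs; the gripper's body (75 mm by 190 mm) begins 51 mm behind the grasp point.
Start: joints at [-62.619, 18.392, -4.016, 83.108, 1.295, 78.541, -3.26], TCP at [0.291, 0.581, 0.237] pointing down, gripper open.
Joint ranges: [-163.93, 163.93], [-17.29, 119.83], [-79.2, 71.16], [3.27, 140.29], [-89.18, 269.18], [5.43, 117.66], [-154.24, 154.24]. Speed limits (degrees/s): [147.25, 147.25, 180, 180, 180, 180, 180].

## Interface

Orientations are given as a 3x3 rotation matrix whose columns are the frame's x, y, z axes.
In Python, from cell import ctrl gives the robot as it stands.
- The arm moves only by the tool drive_tool, never from a script. Its argument "commands" is a list that holds one entry, the list of rows, each a list of 5 numbers: the shift along the world's x, y, z each as a share of 0.2 m, from -1 to 1, then the turn about the world's z as a share of pi/2 rad, from -1 to 1, then the opening, from 0 (shut) to 1 (fully open). In form: [[[dx, dy, dz, yaw, claw], ...]]. A call has exactly 10 rows; each row shifts and turns the commanded pose from where the row before left it; what a row does not reach is not made up. A row lasts 1/12 s, in which the tool goes at most 41.7 mm and 7.16 degrees, less where a joint would pass 70% of its speed; a pose out of reach is approached as far as the arm can. A call with a number of a shift or a turn outside -1 to 1 is refused whole. A call with a gripper value outside its range is refused whole. The fingers move at their own pace and stop on an object; "newtons" is the grip in N (left out, the last holds). Time passes only in rows, so rows that do not move let the fingers close, or fill a call up. It gives the time, the measured TCP pose, the force, the opening and the grip force at its end, in the units of the state.
- ctrl.get_state(): the state, without advancing time (a new reading comes with each control period).
- ctrl.snapshot(name): name is "scene" or "top"; returns the picture (420x560x3 uint8, red, green, blue); there is no depth.
- ctrl.calibration(name): a dict with "mtx" (3x3 intrinsics, pixels), "world_from_camera" (4x4, takes a point from camera to world coordinates). Camera axes: x right, y down, z forward; pixel columns grow to the right and rows downward; lengths in m; the calibration is good to about 2 mm. A picture is of the moment at which its call begins. calibration takes no time and is no camera call.
- ctrl.hand_in(): hands the job in; it is judged then, once.
The state is a dict: "clock": time; "joint_positions": joint angles; "qvel": joint speeds; "joint_efforts": joint torques, N m; "ee_pos": TCP position; "tcp_rot": TCP orientation; "ft_force": force on the tool from outside, world axes, zero at the start; "moment": the same for the moment, N m; "opening": finger opening in m; "gripper_force": force on a finger pad.
Only numpy, scipy, OpenCV 4.12 (cv2) and the standard library are available. Lean on these libraries where they do the work, as an engineer would, in place of code of your own. Each camera call takes 0.05 s, during which the arm holds its last target. There are 200 camera calls.

## Working session

There is one attempt and no reset: what is moved stays moved. The work goes in short steps, Python scripts to look and compute and a tool call to move; the robot and the scene stay as the last step left them, time stands still between calls to the robot, and variables do not carry over. Pictures are saved under pics/ and viewed, at most 10 in all, crops included, and the job is handed in when it is done.

Besides the shell and the picture viewer there is one more tool, called after "Request:" as name([rows], argument=value, ...), one row to a line, values as JSON. drive_tool: Moves the arm, as the interface text tells. Its arguments: {"type":"object","properties":{"commands":{"type":"array","items":{"type":"array","items":{"type":"array","items":{"type":"number"}}}},"newtons":{"type":"number"}},"required":["commands"]}

```bash
mkdir -p pics; ls
python3 - <<'E'
from cell import ctrl
import cv2,numpy as np
np.set_printoptions(precision=4,suppress=True)
for n in("scene","top"):
    im=ctrl.snapshot(n); cv2.imwrite(f"pics/{n}0.png",im[:,:,::-1]); c=ctrl.calibration(n); print(n,c["mtx"],c["world_from_camera"])
s=ctrl.get_state(); print(s)
E
```

```text
pics
scene [[463.2456   0.     275.9482]
 [  0.     463.2456 210.9237]
 [  0.       0.       1.    ]] [[ 0.1857  0.8097 -0.5567  1.157 ]
 [ 0.9826 -0.1567  0.0998 -0.2   ]
 [-0.0064 -0.5655 -0.8247  1.0656]
 [ 0.      0.      0.      1.    ]]
top [[417.2897   0.     274.694 ]
 [  0.     417.2897 202.7652]
 [  0.       0.       1.    ]] [[-0.0162 -0.9928  0.119   0.3788]
 [-0.9998  0.0178  0.0125 -0.1003]
 [-0.0145 -0.1187 -0.9928  1.143 ]
 [ 0.      0.      0.      1.    ]]
{'clock': 0.1, 'joint_positions': array([-62.6167,  18.4327,  -4.0163,  83.1675,   1.2947,  78.5415,
        -3.2574]), 'qvel': array([ 0.0062, -0.0997, -0.0344, -0.2125,  0.0118,  0.114 , -0.1328]), 'joint_efforts': array([  0.0003, -49.2575,  -0.4057, -31.3402,  -0.0642,   0.0394,
         0.0001]), 'ee_pos': array([0.2906, 0.5809, 0.2356]), 'tcp_rot': array([[-0.8944,  0.4473, -0.0007],
       [ 0.4473,  0.8944, -0.0015],
       [-0.0001, -0.0017, -1.    ]]), 'ft_force': array([-0.1184, -0.3695, -0.294 ]), 'moment': array([-0.0217,  0.0407, -0.0307]), 'gripper_force': 0.0, 'opening': 0.08686557785152148}
```

View pics/scene0.png

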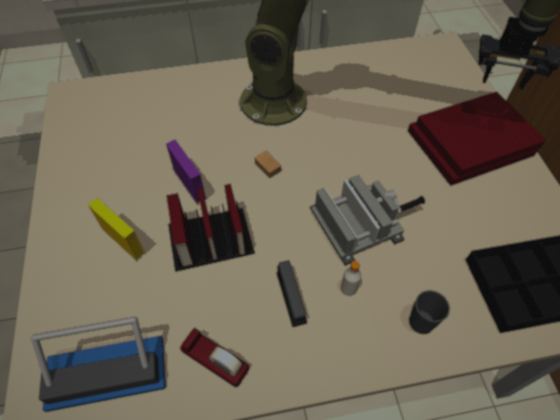

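View pics/top0.png

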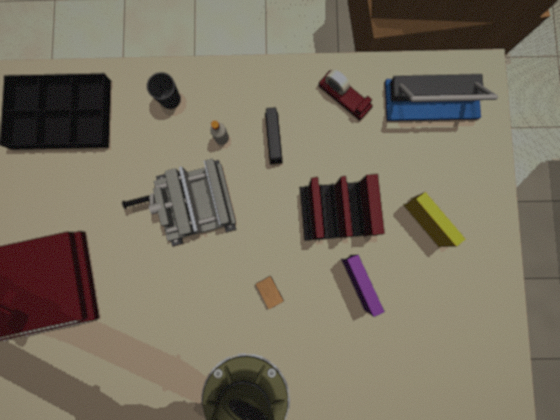

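The scene view shows the rack around (210,230) and the vise around (360,215). In the top view the rack is around (342,208), with its thickest book at the right near (372,205). The vise is around (195,200) with the handle at (135,204). I'll enlarge both.

Run:
```python
import cv2,numpy as np
def crop(f,x,y,w,h,k,out):
    im=cv2.imread(f)[y:y+h,x:x+w]; im=cv2.resize(im,None,fx=k,fy=k,interpolation=cv2.INTER_CUBIC)
    im=cv2.convertScaleAbs(im,alpha=1.6,beta=15)
    for g in range(0,w,10):
        cv2.line(im,(g*k,0),(g*k,5 if (x+g)%50 else 14),(0,255,0),1)
        if (x+g)%20==0: cv2.putText(im,str(x+g),(g*k+2,14),0,.4,(0,0,255),1)
    for g in range(0,h,10):
        cv2.line(im,(0,g*k),(5,g*k),(0,255,0),1)
        if (y+g)%20==0: cv2.putText(im,str(y+g),(2,g*k+4),0,.4,(0,0,255),1)
    return im
a=crop("pics/top0.png",110,150,130,100,6,0); cv2.imwrite("pics/tv.png",a)
b=crop("pics/top0.png",290,160,110,90,7,0)
cv2.imwrite("pics/tr.png",b)
c=crop("pics/scene0.png",300,160,130,100,6,0); cv2.imwrite("pics/sv.png",c)
```

```text
(no output)
```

View pics/tv.png

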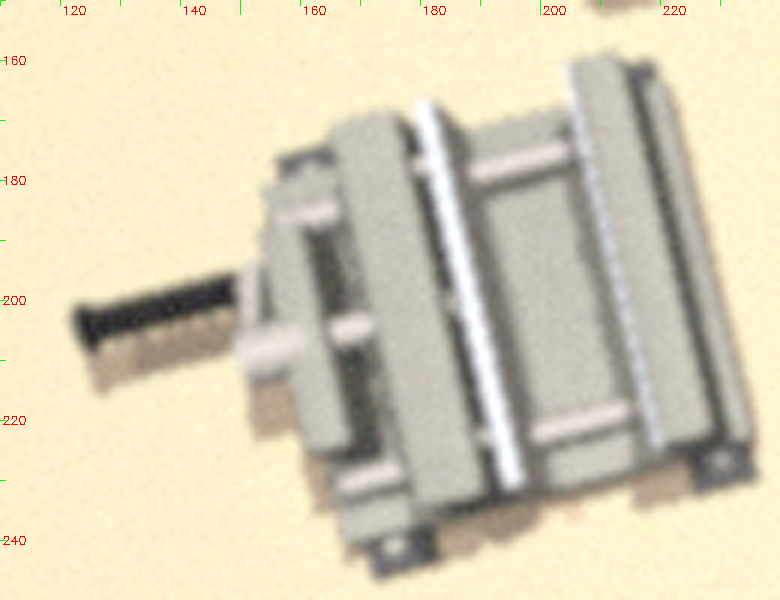

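View pics/tr.png

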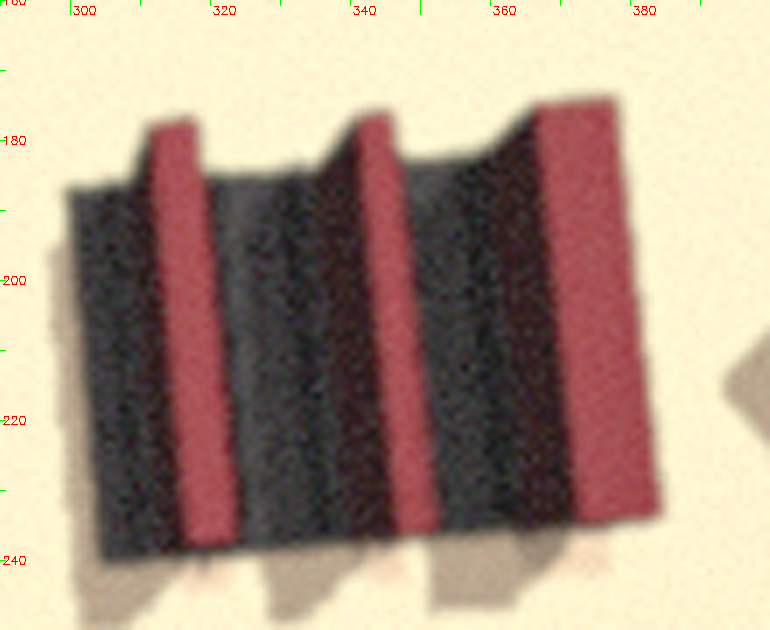

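View pics/sv.png

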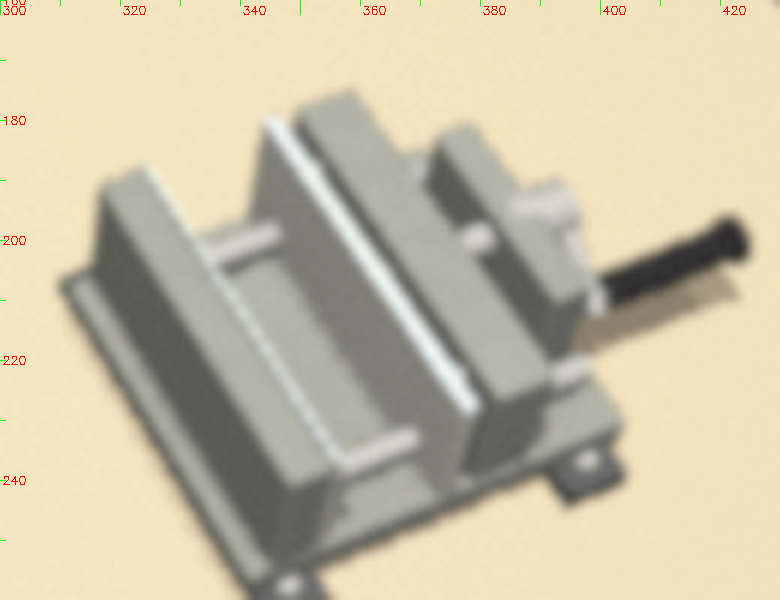

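The enlarged views show four things:
- **Thick book, top view:** spine corners at about (366.7,175.3), (377.6,173.9), (384.3,233.6), (372.9,234.7).
- **Fixed jaw inner top edge:** top view (204.7,160.8) to (219.5,225); scene view (324.7,188) to (356.7,237.5).
- **Plate edge:** top view (183,167) to (197,231).
- **Handle:** runs to about (123,204) in the top view and (422,200) in the scene view.

Next I'll triangulate these.

```bash
cat > h.py <<'E'
import cv2,numpy as np
from cell import ctrl
np.set_printoptions(precision=4,suppress=True)
C={n:ctrl.calibration(n) for n in("scene","top")}
def ray(n,p):
    T=C[n]["world_from_camera"]; d=T[:3,:3]@np.linalg.solve(C[n]["mtx"],[p[0],p[1],1.]); return T[:3,3],d
def onz(n,p,z):
    o,d=ray(n,p); return o+d*(z-o[2])/d[2]
def tri(pt,ps):
    o1,d1=ray("top",pt);o2,d2=ray("scene",ps)
    s=np.linalg.lstsq(np.c_[d1,-d2],o2-o1,rcond=None)[0]; a,b=o1+s[0]*d1,o2+s[1]*d2
    return (a+b)/2,np.linalg.norm(a-b)
def reds(im,lo):
    hsv=cv2.cvtColor(im,cv2.COLOR_RGB2HSV); m=((hsv[...,0]<12)|(hsv[...,0]>165))&(hsv[...,1]>100)&(hsv[...,2]>lo)
    return m.astype(np.uint8)
E
python3 - <<'E'
from h import *
im=cv2.imread("pics/top0.png")[:,:,::-1].copy(); sc=cv2.imread("pics/scene0.png")[:,:,::-1].copy()
for n,i,box in(("top",im,(290,160,400,250)),("scene",sc,(160,170,260,275))):
  m=reds(i,70); k=np.zeros_like(m); x0,y0,x1,y1=box; k[y0:y1,x0:x1]=1
  for c in cv2.findContours(m*k,0,1)[0]:
    if cv2.contourArea(c)>60:
        r=cv2.minAreaRect(c); print(n,cv2.contourArea(c),r,cv2.boxPoints(r).round(1).tolist())
print("book top z=.128:",[onz("top",p,.128)[:2].round(4).tolist() for p in((366.7,175.3),(377.6,173.9),(384.3,233.6),(372.9,234.7))])
P={"fj_far":((204.7,160.8),(324.7,188)) ,"x":((204.7,160.8),(356.7,237.5)),"fj_near":((219.5,225),(324.7,188)),
 "pl_far":((183.3,166.7),(377.5,228.3)),"pl_near":((197.2,231.2),(344.2,180)),"hend":((123.5,203.5),(421.5,199.5)),"hin":((149,198),(401,208.5))}
for k,v in P.items(): print(k,*tri(*v))
for p in((204.7,160.8),(219.5,225),(213.7,159.2),(228.7,223),(165,170.8),(175,168.7),(190,231.7),(180,233.8)): print(p,onz("top",p,.1))
for p in((183.3,166.7),(197.2,231.2)): print("plate",p,onz("top",p,.098))
E
```

```text
top 329.0 ((317.0294189453125, 207.302001953125), (59.30380630493164, 6.6998982429504395), 84.42780303955078) [[310.79998779296875, 178.10000610351562], [317.5, 177.5], [323.20001220703125, 236.5], [316.6000061035156, 237.10000610351562]]
top 233.0 ((346.1188659667969, 206.30738830566406), (59.30091094970703, 5.251072406768799), 84.80557250976562) [[340.79998779296875, 177.0], [346.0, 176.5], [351.3999938964844, 235.60000610351562], [346.20001220703125, 236.10000610351562]]
top 586.5 ((374.7926940917969, 204.1341552734375), (59.8538932800293, 11.0431547164917), 83.6598129272461) [[366.0, 175.0], [377.0, 173.8000030517578], [383.6000061035156, 233.3000030517578], [372.6000061035156, 234.5]]
book top z=.128: [[0.5644, -0.3151], [0.5674, -0.342], [0.4205, -0.3515], [0.4183, -0.3239]]
fj_far [0.5749 0.0363 0.2634] 0.04681012844428349
x [0.6166 0.0935 0.0952] 0.005566835500270714
fj_near [0.4511 0.0557 0.0906] 0.004546079244801058
pl_far [0.602  0.1492 0.0974] 0.008103869697773363
pl_near [0.4364 0.1122 0.0924] 0.005437094021744605
hend [0.514  0.3116 0.0574] 3.6656602953590244e-05
hin [0.5285 0.2481 0.0523] 0.004010982591299179
(204.7, 160.8) [0.6149 0.0898 0.1   ]
(219.5, 225) [0.4501 0.052  0.1   ]
(213.7, 159.2) [0.6186 0.0668 0.1   ]
(228.7, 223) [0.4547 0.0289 0.1   ]
(165, 170.8) [0.5909 0.1912 0.1   ]
(175, 168.7) [0.5958 0.1657 0.1   ]
(190, 231.7) [0.4346 0.126  0.1   ]
(180, 233.8) [0.4298 0.1511 0.1   ]
plate (183.3, 166.7) [0.601 0.145 0.098]
plate (197.2, 231.2) [0.4356 0.1084 0.098 ]
```

Run:
```python
from h import *
im=cv2.imread("pics/scene0.png")[180:275,160:260]; k=6
im=cv2.convertScaleAbs(cv2.resize(im,None,fx=k,fy=k,interpolation=cv2.INTER_CUBIC),alpha=1.8,beta=15)
for g in range(0,100,20): cv2.putText(im,str(160+g),(g*k,10),0,.4,(0,0,255),1);cv2.putText(im,str(180+g),(0,g*k+4),0,.4,(0,0,255),1)
cv2.imwrite("pics/sr.png",im)
for p in((324.7,188),(356.7,237.5)): print("fj scene z.1",onz("scene",p,.1))
for p in((344.2,180),(377.5,228.3)): print("plate scene z.098",onz("scene",p,.098))
```

```text
fj scene z.1 [0.458  0.0555 0.1   ]
fj scene z.1 [0.6194 0.0949 0.1   ]
plate scene z.098 [0.4405 0.1132 0.098 ]
plate scene z.098 [0.6024 0.1533 0.098 ]
```

View pics/sr.png

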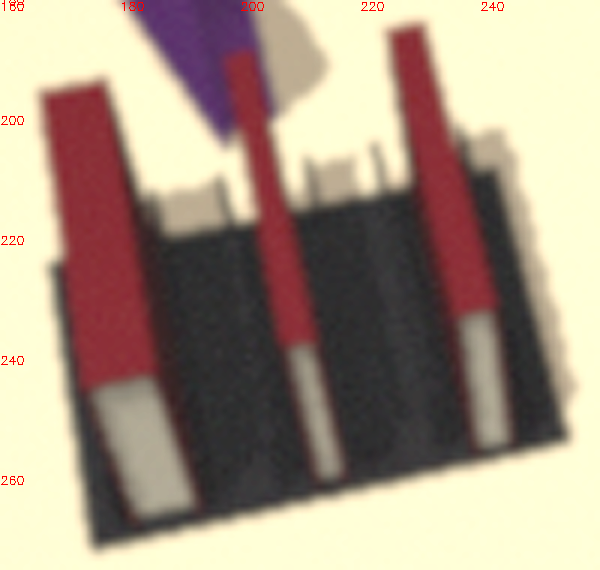

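Request:
drive_tool([
  [[0.13, -0.19, 0.02, -0.077, 0.7], [0.13, -0.19, 0.02, -0.077, 0.7], [0.13, -0.19, 0.02, -0.077, 0.7], [0.13, -0.19, 0.02, -0.077, 0.7], [0.13, -0.19, 0.02, -0.077, 0.7], [0.13, -0.19, 0.0, -0.077, 0.7], [0.1, -0.19, 0.0, -0.077, 0.7], [0.1, -0.19, 0.0, -0.077, 0.7], [0.03, -0.2, 0.0, -0.077, 0.7], [0.0, -0.2, 0.0, -0.077, 0.7]],
])

```text
clock: 0.93
ee_pos: [0.4775, 0.2192, 0.254]
tcp_rot: [[0.11, 0.994, 0.0], [0.994, -0.11, -0.001], [-0.001, 0.0, -1.0]]
ft_force: [0.7, -0.2, 0.9]
opening: 0.0611
gripper_force: 0.0
```

The thick book's spine in the scene view has corners at (167,195.3), (177.7,193.7), (186.2,243) and (174.2,244.7). The foot of its page end is at (182.2,266.7) and (192.5,264.5).

Run:
```python
from h import *
top=[(384.3,233.6),(372.9,234.7),(366.7,175.3),(377.6,173.9)]; sc=[(167,195.3),(177.7,193.7),(186.2,243),(174.2,244.7)]
P=[]
for a,b in zip(top,sc):
    p,e=tri(a,b); P.append(p); print(p,e)
P=np.array(P); print("mean",P.mean(0), "scene z.128",np.mean([onz("scene",b,.128) for b in sc],0))
d=P[2]+P[3]-P[0]-P[1]; print("yaw",np.degrees(np.arctan2(d[1],d[0])))
print("foot",onz("scene",(182.2,266.7),.008),onz("scene",(192.5,264.5),.008),"top end",[onz("scene",b,.128) for b in sc[2:]])
```

```text
[ 0.4209 -0.3501  0.1236] 0.004965727417551142
[ 0.4188 -0.3233  0.1206] 0.004496351520984768
[ 0.5666 -0.3144  0.1175] 0.0058764553519992406
[ 0.5687 -0.3413  0.1219] 0.004340310084183866
mean [ 0.4938 -0.3322  0.1209] scene z.128 [ 0.4993 -0.3288  0.128 ]
yaw 3.4288341661444095
foot [ 0.5677 -0.3399  0.008 ] [ 0.5663 -0.3134  0.008 ] top end [array([ 0.5738, -0.3102,  0.128 ]), array([ 0.573 , -0.3382,  0.128 ])]
```

Request:
drive_tool([
  [[0.02, -0.2, 0.0, -0.077, 0.7], [0.02, -0.2, 0.0, -0.077, 0.7], [0.02, -0.2, 0.0, -0.077, 0.7], [0.0, -0.2, 0.0, -0.077, 0.7], [0.0, -0.2, 0.0, -0.077, 0.7], [0.0, -0.2, 0.0, -0.077, 0.7], [0.0, -0.2, 0.0, -0.077, 0.7], [0.0, -0.2, 0.0, -0.077, 0.7], [0.0, -0.2, 0.0, -0.077, 0.7], [0.0, -0.2, 0.0, -0.077, 0.7]],
])

```text
clock: 1.77
ee_pos: [0.4877, -0.1799, 0.2546]
tcp_rot: [[0.968, 0.25, 0.0], [0.25, -0.968, 0.001], [0.0, -0.0, -1.0]]
ft_force: [0.5, -0.2, -1.2]
opening: 0.0612
gripper_force: 0.0
```

Request:
drive_tool([
  [[0.01, -0.19, 0.0, -0.04, 0.7], [0.01, -0.19, 0.0, -0.04, 0.7], [0.01, -0.19, 0.0, -0.04, 0.7], [0.01, -0.185, 0.0, 0.0, 0.7], [0.0, 0.0, -0.1, 0.0, 0.7], [0.0, 0.0, -0.12, 0.0, 0.7], [0.0, 0.0, -0.12, 0.0, 0.7], [0.0, 0.0, -0.08, 0.0, 0.7], [0.0, 0.0, 0.0, 0.0, 0.7], [0.0, 0.0, 0.0, 0.0, 0.7]],
], newtons=25)

```text
clock: 2.6
ee_pos: [0.4958, -0.3287, 0.1699]
tcp_rot: [[0.998, 0.07, -0.002], [0.07, -0.998, 0.001], [-0.002, -0.001, -1.0]]
ft_force: [0.9, 0.3, -0.0]
opening: 0.0608
gripper_force: 0.0
```

Run:
```python
from h import *
s=ctrl.get_state(); print(s["ee_pos"],np.degrees(np.arctan2(s["tcp_rot"][1,1],s["tcp_rot"][0,1])))
a=ctrl.snapshot("top")[140:260,280:420]; b=ctrl.snapshot("scene")[160:280,140:280]
im=cv2.convertScaleAbs(cv2.resize(np.hstack([a,b]),None,fx=2.8,fy=2.8,interpolation=cv2.INTER_CUBIC),alpha=1.5,beta=15)
cv2.imwrite("pics/g1.png",im[:,:,::-1])
```

```text
[ 0.4958 -0.3287  0.1699] -85.97278615373133
```

View pics/g1.png

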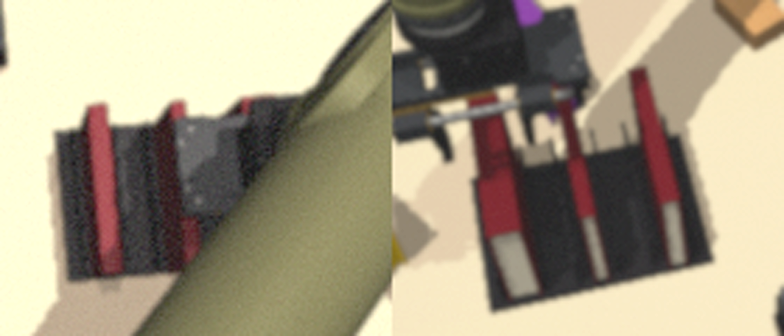

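The scene view shows the fingers at about (445,145) and (535,120), either side of the thick book's spine at (490,110). I'll go down and close.

Request:
drive_tool([
  [[0.0, -0.01, -0.1, -0.006, 0.7], [0.0, 0.0, -0.1, 0.0, 0.7], [0.0, 0.0, -0.09, 0.0, 0.7], [0.0, 0.0, -0.05, 0.0, 0.7], [0.0, 0.0, 0.0, 0.0, 0.7], [0.0, 0.0, 0.0, 0.0, 0.1], [0.0, 0.0, 0.0, 0.0, 0.1], [0.0, 0.0, 0.0, 0.0, 0.1], [0.0, 0.0, 0.0, 0.0, 0.1], [0.0, 0.0, 0.0, 0.0, 0.1]],
], newtons=25)

```text
clock: 3.53
ee_pos: [0.4968, -0.3313, 0.1034]
tcp_rot: [[0.998, 0.061, 0.001], [0.061, -0.998, -0.001], [0.001, 0.001, -1.0]]
ft_force: [0.4, -0.1, -0.3]
opening: 0.0357
gripper_force: 0.0
```

Request:
drive_tool([
  [[0.0, 0.0, 0.0, 0.0, 0.1], [0.0, 0.0, 0.0, 0.0, 0.1], [0.0, 0.0, 0.0, 0.0, 0.1], [0.0, 0.0, 0.0, 0.0, 0.1], [0.0, 0.0, 0.03, 0.0, 0.1], [0.0, 0.0, 0.03, 0.0, 0.1], [0.0, 0.0, 0.03, 0.0, 0.1], [0.0, 0.0, 0.03, 0.0, 0.1], [0.0, 0.0, 0.03, 0.0, 0.1], [0.0, 0.0, 0.0, 0.0, 0.1]],
], newtons=25)

```text
clock: 4.37
ee_pos: [0.497, -0.3316, 0.1342]
tcp_rot: [[0.998, 0.061, 0.002], [0.061, -0.998, -0.001], [0.002, 0.001, -1.0]]
ft_force: [1.0, 0.1, -2.4]
opening: 0.03
gripper_force: 24.9
```

Request:
drive_tool([
  [[0.0, 0.0, 0.06, 0.0, 0.1], [0.0, 0.0, 0.09, 0.0, 0.1], [0.0, 0.0, 0.1, 0.0, 0.1], [0.0, 0.0, 0.1, 0.0, 0.1], [0.0, 0.0, 0.1, 0.0, 0.1], [0.0, 0.0, 0.08, 0.0, 0.1], [0.0, 0.0, 0.05, 0.0, 0.1], [0.0, 0.0, 0.0, 0.0, 0.1], [0.0, 0.0, 0.0, 0.0, 0.1], [0.0, 0.0, 0.0, 0.0, 0.1]],
])

```text
clock: 5.2
ee_pos: [0.4958, -0.3306, 0.2475]
tcp_rot: [[0.998, 0.061, -0.002], [0.061, -0.998, 0.001], [-0.002, -0.001, -1.0]]
ft_force: [-0.0, -0.2, -4.5]
opening: 0.0299
gripper_force: 24.9
```

Run:
```python
from h import *
s=ctrl.get_state(); print(s["ee_pos"],s["opening"],np.degrees(np.arctan2(s["tcp_rot"][1,1],s["tcp_rot"][0,1])))
b=ctrl.snapshot("scene")[130:290,120:280]
im=cv2.convertScaleAbs(cv2.resize(b,None,fx=3.5,fy=3.5,interpolation=cv2.INTER_CUBIC),alpha=1.6,beta=15)
cv2.imwrite("pics/g2.png",im[:,:,::-1])
```

```text
[ 0.4958 -0.3306  0.2475] 0.02986740467529614 -86.51089032579586
```

View pics/g2.png

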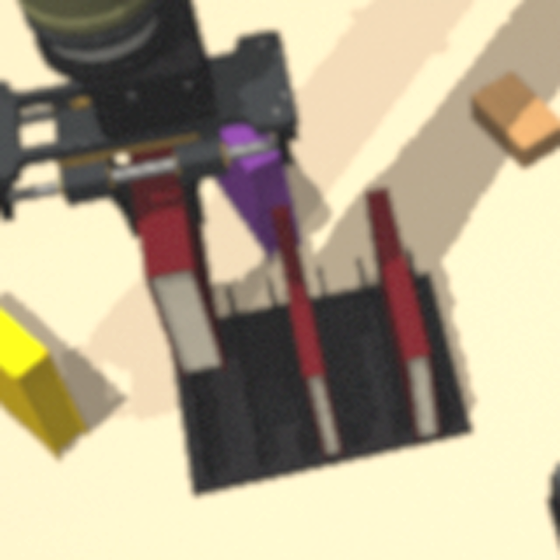

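The scene picture shows the thick book hanging upright in the gripper, with its page end at about (185,320). The two slim books are still in place. I'll carry it to the vise.

Request:
drive_tool([
  [[0.01, 0.1, 0.0, 0.01, 0.1], [0.015, 0.16, 0.0, 0.01, 0.1], [0.015, 0.18, 0.0, 0.01, 0.1], [0.015, 0.18, 0.0, 0.01, 0.1], [0.015, 0.18, 0.0, 0.01, 0.1], [0.015, 0.18, 0.0, 0.01, 0.1], [0.015, 0.18, 0.0, 0.01, 0.1], [0.015, 0.18, 0.0, 0.01, 0.1], [0.015, 0.18, 0.0, 0.01, 0.1], [0.01, 0.18, 0.0, 0.01, 0.1]],
])

```text
clock: 6.08
ee_pos: [0.5236, 0.0106, 0.2476]
tcp_rot: [[0.976, 0.217, -0.002], [0.217, -0.976, -0.0], [-0.002, -0.0, -1.0]]
ft_force: [1.1, 0.3, -3.0]
opening: 0.03
gripper_force: 24.9
```

Request:
drive_tool([
  [[0.01, 0.17, 0.0, 0.005, 0.1], [0.01, 0.15, 0.0, 0.003, 0.1], [0.0, 0.1, 0.0, 0.0, 0.1], [0.0, 0.0, 0.0, 0.0, 0.1], [0.0, 0.0, 0.0, 0.0, 0.1], [0.0, 0.0, 0.0, 0.0, 0.1], [0.0, 0.0, 0.0, 0.0, 0.1], [0.0, 0.0, 0.0, 0.0, 0.1], [0.0, 0.0, 0.0, 0.0, 0.1], [0.0, 0.0, 0.0, 0.0, 0.1]],
])

```text
clock: 6.92
ee_pos: [0.5284, 0.0922, 0.2487]
tcp_rot: [[0.974, 0.227, 0.0], [0.227, -0.974, 0.0], [0.0, -0.0, -1.0]]
ft_force: [-0.6, -0.6, -4.3]
opening: 0.0299
gripper_force: 24.9
```

Run:
```python
from h import *
s=ctrl.get_state(); print(s["ee_pos"],s["opening"],np.degrees(np.arctan2(s["tcp_rot"][1,1],s["tcp_rot"][0,1])))
b=ctrl.snapshot("scene")[130:280,280:460]
im=cv2.convertScaleAbs(cv2.resize(b,None,fx=4,fy=4,interpolation=cv2.INTER_CUBIC),alpha=1.6,beta=15)
cv2.imwrite("pics/g3.png",im[:,:,::-1])
```

```text
[0.5284 0.0922 0.2487] 0.029856139422058725 -76.86826938752365
```

View pics/g3.png

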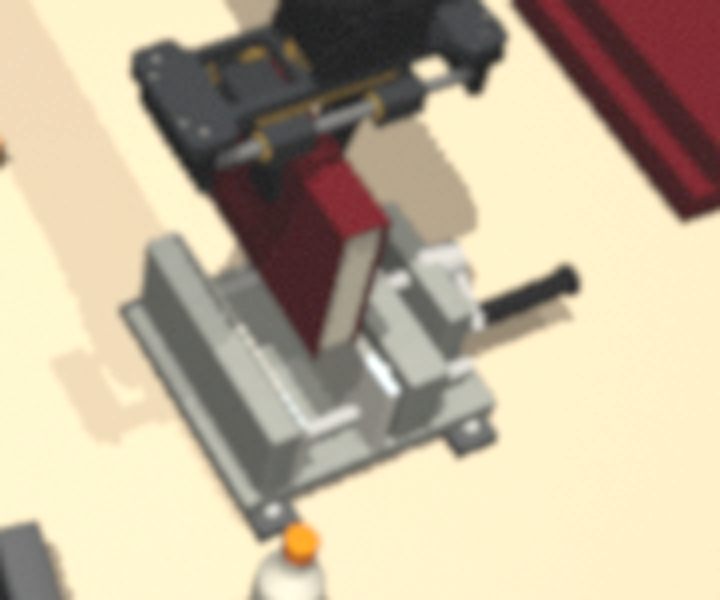

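The scene picture shows the book upright over the vise gap: its lower corner is at about (316,355), the fixed jaw's inner edge runs (180,240) to (310,430), and the plate is at about (380,365). I'll lower it most of the way, then finish slowly.

Request:
drive_tool([
  [[0.005, 0.005, -0.04, 0.0, 0.1], [0.0, 0.0, -0.08, 0.0, 0.1], [0.0, 0.0, -0.1, 0.0, 0.1], [0.0, 0.0, -0.1, 0.0, 0.1], [0.0, 0.0, -0.1, 0.0, 0.1], [0.0, 0.0, -0.08, 0.0, 0.1], [0.0, 0.0, -0.05, 0.0, 0.1], [0.0, 0.0, 0.0, 0.0, 0.1], [0.0, 0.0, 0.0, 0.0, 0.1], [0.0, 0.0, 0.0, 0.0, 0.1]],
])

```text
clock: 7.8
ee_pos: [0.5302, 0.0941, 0.1396]
tcp_rot: [[0.974, 0.228, 0.002], [0.228, -0.974, 0.0], [0.002, 0.0, -1.0]]
ft_force: [-0.9, 0.5, -3.2]
opening: 0.0296
gripper_force: 24.9
```

Request:
drive_tool([
  [[0.0, 0.0, -0.015, 0.0, 0.1], [0.0, 0.0, -0.015, 0.0, 0.1], [0.0, 0.0, -0.01, 0.0, 0.1], [0.0, 0.0, -0.01, 0.0, 0.1], [0.0, 0.0, -0.005, 0.0, 0.1], [0.0, 0.0, -0.005, 0.0, 0.1], [0.0, 0.0, 0.0, 0.0, 0.1], [0.0, 0.0, 0.0, 0.0, 0.1], [0.0, 0.0, 0.0, 0.0, 0.1], [0.0, 0.0, 0.0, 0.0, 0.1]],
])

```text
clock: 8.63
ee_pos: [0.5295, 0.0939, 0.1267]
tcp_rot: [[0.974, 0.228, 0.0], [0.228, -0.974, -0.0], [0.0, 0.0, -1.0]]
ft_force: [-0.4, -0.8, -3.2]
opening: 0.0302
gripper_force: 24.9
```

Request:
drive_tool([
  [[0.0, 0.0, -0.004, 0.0, 0.1], [0.0, 0.0, -0.004, 0.0, 0.1], [0.0, 0.0, -0.003, 0.0, 0.1], [0.0, 0.0, 0.0, 0.0, 0.1], [0.0, 0.0, 0.0, 0.0, 0.1], [0.0, 0.0, 0.0, 0.0, 0.1], [0.0, 0.0, 0.0, 0.0, 0.1], [0.0, 0.0, 0.0, 0.0, 0.1], [0.0, 0.0, 0.0, 0.0, 0.1], [0.0, 0.0, 0.0, 0.0, 0.1]],
])

```text
clock: 9.47
ee_pos: [0.5295, 0.0939, 0.1251]
tcp_rot: [[0.974, 0.228, 0.0], [0.228, -0.974, 0.0], [0.0, -0.0, -1.0]]
ft_force: [-2.9, -0.7, 5.6]
opening: 0.03
gripper_force: 24.9
```

It's down on the bed. I'll release, rise and look.

Request:
drive_tool([
  [[0.0, 0.0, 0.0, 0.0, 0.4], [0.0, 0.0, 0.0, 0.0, 0.5], [0.0, 0.0, 0.0, 0.0, 0.6], [0.0, 0.0, 0.0, 0.0, 0.7], [0.0, 0.0, 0.0, 0.0, 0.7], [0.0, 0.0, 0.0, 0.0, 0.7], [0.0, 0.0, 0.03, 0.0, 0.7], [0.0, 0.0, 0.06, 0.0, 0.7], [0.0, 0.0, 0.08, 0.0, 0.7], [0.0, 0.0, 0.1, 0.0, 0.7]],
])

```text
clock: 10.3
ee_pos: [0.5289, 0.0937, 0.1792]
tcp_rot: [[0.974, 0.228, -0.001], [0.228, -0.974, -0.001], [-0.001, 0.0, -1.0]]
ft_force: [0.2, -0.2, 0.3]
opening: 0.0609
gripper_force: 0.0
```

Request:
drive_tool([
  [[0.0, 0.1, 0.1, 0.06, 0.6], [0.0, 0.18, 0.08, 0.077, 0.6], [0.0, 0.18, 0.0, 0.077, 0.6], [0.0, 0.18, 0.0, 0.077, 0.6], [0.0, 0.18, 0.0, 0.077, 0.6], [0.0, 0.14, 0.0, 0.077, 0.6], [0.0, 0.0, 0.0, 0.077, 0.6], [0.0, 0.0, 0.0, 0.077, 0.6], [0.0, 0.0, 0.0, 0.077, 0.6], [0.0, 0.0, 0.0, 0.077, 0.6]],
])

```text
clock: 11.13
ee_pos: [0.5296, 0.2863, 0.2157]
tcp_rot: [[0.151, 0.989, 0.001], [0.989, -0.151, 0.0], [0.0, 0.001, -1.0]]
ft_force: [-0.3, 0.1, 0.0]
opening: 0.0524
gripper_force: 0.0
```

Run:
```python
from h import *
s=ctrl.get_state(); print(s["ee_pos"],np.degrees(np.arctan2(s["tcp_rot"][1,1],s["tcp_rot"][0,1])))
t=ctrl.snapshot("top");c=ctrl.snapshot("scene");cv2.imwrite("pics/top1.png",t[:,:,::-1]);cv2.imwrite("pics/scene1.png",c[:,:,::-1])
f=lambda b:cv2.convertScaleAbs(cv2.resize(b,None,fx=3.4,fy=3.4,interpolation=cv2.INTER_CUBIC),alpha=1.6,beta=15)
cv2.imwrite("pics/p1.png",np.hstack([f(t[145:260,115:240]),f(c[150:265,310:420])])[:,:,::-1])
```

```text
[0.5296 0.2863 0.2157] -8.657793462404145
```

View pics/p1.png

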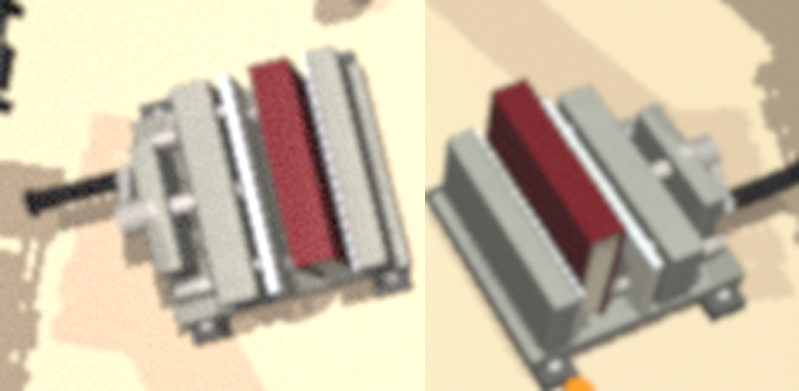

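The top view shows the thick book upright between the plate and the fixed jaw, with its spine from (270,65) to (320,265) in the crop. The scene view agrees. I'll get numbers for it and go to the handle.

```bash
cat >> h.py <<'E'
U=np.array([.9734,.229]);V=np.array([-.229,.9734]);O=np.array([.537,.0184])  # vise axes, origin in (u,v)
def vise(p): p=np.asarray(p)[:2]; return np.array([p@U,p@V])-O
def book(im,n,z,box):
    m=reds(im,60); k=np.zeros_like(m);x0,y0,x1,y1=box;k[y0:y1,x0:x1]=1
    c=max(cv2.findContours(m*k,0,1)[0],key=cv2.contourArea); r=cv2.minAreaRect(c)
    b=np.array([onz(n,p,z) for p in cv2.boxPoints(r)]); return onz(n,r[0],z),b
E
python3 - <<'E'
from h import *
t=cv2.imread("pics/top1.png")[:,:,::-1].copy()
c,b=book(t,"top",.15,(165,150,235,240)); print(c,vise(c)); print(b)
E
```

```text
[0.5251 0.0914 0.15  ] [-0.0049 -0.0497]
[[0.5944 0.1233 0.15  ]
 [0.6009 0.0939 0.15  ]
 [0.457  0.06   0.15  ]
 [0.4507 0.0889 0.15  ]]
```

Request:
drive_tool([
  [[-0.02, 0.02, 0.0, 0.061, 0.6], [-0.02, 0.02, 0.0, 0.061, 0.6], [-0.02, 0.01, 0.0, 0.061, 0.6], [0.0, 0.0, 0.0, 0.06, 0.6], [0.0, 0.0, -0.08, 0.0, 0.6], [0.0, 0.0, -0.1, 0.0, 0.6], [0.0, 0.0, -0.1, 0.0, 0.6], [0.0, 0.0, -0.1, 0.0, 0.6], [0.0, 0.0, -0.05, 0.0, 0.6], [0.0, 0.0, 0.0, 0.0, 0.6]],
])

```text
clock: 12.07
ee_pos: [0.5161, 0.295, 0.1264]
tcp_rot: [[-0.22, 0.975, -0.003], [0.975, 0.22, -0.003], [-0.002, -0.004, -1.0]]
ft_force: [-0.4, 0.0, -0.5]
opening: 0.0522
gripper_force: 0.0
```

Request:
drive_tool([
  [[0.005, 0.005, -0.06, 0.005, 0.6], [0.0, 0.0, -0.08, 0.0, 0.6], [0.0, 0.0, -0.08, 0.0, 0.6], [0.0, 0.0, -0.08, 0.0, 0.6], [0.0, 0.0, -0.05, 0.0, 0.6], [0.0, 0.0, -0.03, 0.0, 0.6], [0.0, 0.0, 0.0, 0.0, 0.6], [0.0, 0.0, 0.0, 0.0, 0.6], [0.0, 0.0, 0.0, 0.0, 0.6], [0.0, 0.0, 0.0, 0.0, 0.6]],
])

```text
clock: 12.9
ee_pos: [0.5191, 0.2974, 0.0535]
tcp_rot: [[-0.23, 0.973, 0.002], [0.973, 0.23, 0.001], [0.001, 0.002, -1.0]]
ft_force: [-0.3, 0.6, 0.4]
opening: 0.0524
gripper_force: 0.0
```

Run:
```python
from h import *
s=ctrl.get_state(); print(s["ee_pos"],s["ft_force"],vise(s["ee_pos"]))
t=ctrl.snapshot("top");c=ctrl.snapshot("scene")
f=lambda b:cv2.convertScaleAbs(cv2.resize(b,None,fx=3.4,fy=3.4,interpolation=cv2.INTER_CUBIC),alpha=1.6,beta=15)
cv2.imwrite("pics/p2.png",np.hstack([f(t[145:260,95:205]),f(c[130:245,370:480])])[:,:,::-1])
```

```text
[0.5191 0.2974 0.0535] [-0.2794  0.5912  0.379 ] [0.0364 0.1522]
```

View pics/p2.png

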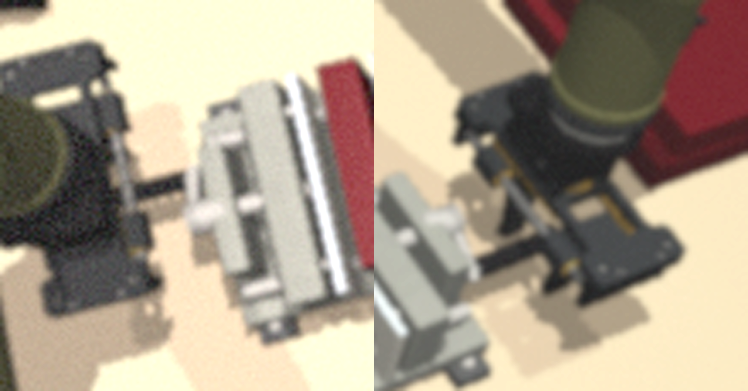

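The picture shows the fingers either side of the black handle: in the right half, the handle is at (510,258) with the fingers on both sides. That was one picture over the ten allowed, so from here I'll only use numbers. I'll close on the sleeve.

Request:
drive_tool([
  [[0.0, 0.0, -0.015, 0.0, 0.6], [0.0, 0.0, 0.0, 0.0, 0.4], [0.0, 0.0, 0.0, 0.0, 0.05], [0.0, 0.0, 0.0, 0.0, 0.05], [0.0, 0.0, 0.0, 0.0, 0.05], [0.0, 0.0, 0.0, 0.0, 0.05], [0.0, 0.0, 0.0, 0.0, 0.05], [0.0, 0.0, 0.0, 0.0, 0.05], [0.0, 0.0, 0.0, 0.0, 0.05], [0.0, 0.0, 0.0, 0.0, 0.05]],
], newtons=20)

```text
clock: 13.83
ee_pos: [0.5162, 0.2964, 0.0487]
tcp_rot: [[-0.231, 0.973, -0.004], [0.973, 0.231, -0.002], [-0.001, -0.005, -1.0]]
ft_force: [-4.7, -1.3, 2.1]
opening: 0.0175
gripper_force: 20.0
```

Run:
```python
from h import *
s=ctrl.get_state(); print(s["ee_pos"],s["ft_force"],vise(s["ee_pos"]),s["opening"])
```

```text
[0.5162 0.2964 0.0487] [-4.6596 -1.3393  2.1333] [0.0333 0.1519] 0.017531993574182645
```

```bash
cat > circ.py <<'E'
import sys,numpy as np
a,b,n=map(float,sys.argv[1:4]); t=np.radians(np.linspace(a,b,int(n)+1))
u=-.042*np.sin(t); z=.042*np.cos(t)
P=np.c_[u*.9734,u*.229,z]/.2; R=np.round(P-P[0],3); 
print([[float(x) for x in r.round(3)]+[0,.05] for r in np.diff(R,axis=0)])
E
python3 circ.py 233.5 323.5 6; python3 circ.py 323.5 593.5 18
```

```text
[[0.026, 0.006, 0.048, 0, 0.05], [0.013, 0.003, 0.053, 0, 0.05], [-0.001, 0.0, 0.055, 0, 0.05], [-0.015, -0.004, 0.053, 0, 0.05], [-0.027, -0.006, 0.047, 0, 0.05], [-0.039, -0.009, 0.038, 0, 0.05]]
[[-0.047, -0.011, 0.027, 0, 0.05], [-0.051, -0.012, 0.013, 0, 0.05], [-0.054, -0.013, -0.001, 0, 0.05], [-0.051, -0.012, -0.015, 0, 0.05], [-0.046, -0.011, -0.028, 0, 0.05], [-0.037, -0.008, -0.04, 0, 0.05], [-0.026, -0.006, -0.048, 0, 0.05], [-0.013, -0.003, -0.053, 0, 0.05], [0.001, 0.0, -0.055, 0, 0.05], [0.015, 0.003, -0.053, 0, 0.05], [0.027, 0.007, -0.047, 0, 0.05], [0.039, 0.009, -0.038, 0, 0.05], [0.046, 0.011, -0.026, 0, 0.05], [0.052, 0.012, -0.013, 0, 0.05], [0.054, 0.013, 0.0, 0, 0.05], [0.051, 0.012, 0.016, 0, 0.05], [0.046, 0.01, 0.028, 0, 0.05], [0.037, 0.009, 0.039, 0, 0.05]]
```

First six rows take it to 323.5°, then a pause to read.

Request:
drive_tool([
  [[0.026, 0.006, 0.048, 0, 0.05], [0.013, 0.003, 0.053, 0, 0.05], [0.0, 0.0, 0.055, 0, 0.05], [-0.015, -0.004, 0.053, 0, 0.05], [-0.027, -0.006, 0.047, 0, 0.05], [-0.039, -0.009, 0.038, 0, 0.05], [0, 0, 0, 0, 0.05], [0, 0, 0, 0, 0.05], [0, 0, 0, 0, 0.05], [0, 0, 0, 0, 0.05]],
])

```text
clock: 14.67
ee_pos: [0.5061, 0.2938, 0.106]
tcp_rot: [[-0.231, 0.973, -0.008], [0.973, 0.231, -0.004], [-0.002, -0.009, -1.0]]
ft_force: [-7.5, -0.7, -6.5]
opening: 0.0174
gripper_force: 20.0
```

Run:
```python
from h import *
s=ctrl.get_state(); print(s["ee_pos"],s["ft_force"],vise(s["ee_pos"]),s["opening"])
```

```text
[0.5061 0.2938 0.106 ] [-7.5192 -0.7466 -6.527 ] [0.0229 0.1517] 0.01744176911132331
```

Request:
drive_tool([
  [[-0.054, -0.012, 0.025, 0, 0.05], [-0.051, -0.012, 0.013, 0, 0.05], [-0.054, -0.013, -0.001, 0, 0.05], [-0.051, -0.012, -0.015, 0, 0.05], [-0.046, -0.011, -0.028, 0, 0.05], [-0.037, -0.008, -0.04, 0, 0.05], [-0.026, -0.006, -0.048, 0, 0.05], [-0.013, -0.003, -0.053, 0, 0.05], [0.001, 0.0, -0.055, 0, 0.05], [0, 0, 0, 0, 0.05]],
])

```text
clock: 15.5
ee_pos: [0.4415, 0.2781, 0.0664]
tcp_rot: [[-0.23, 0.973, -0.004], [0.973, 0.23, -0.003], [-0.002, -0.005, -1.0]]
ft_force: [-4.9, -3.0, -4.0]
opening: 0.017
gripper_force: 20.0
```

Run:
```python
from h import *
s=ctrl.get_state(); print(s["ee_pos"],s["ft_force"],vise(s["ee_pos"]),s["opening"])
```

```text
[0.4415 0.2781 0.0664] [-4.8764 -3.049  -3.9567] [-0.0436  0.1512] 0.017035228427174868
```

Request:
drive_tool([
  [[0.015, 0.003, -0.053, 0, 0.05], [0.027, 0.007, -0.047, 0, 0.05], [0.039, 0.009, -0.038, 0, 0.05], [0.046, 0.011, -0.026, 0, 0.05], [0.052, 0.012, -0.013, 0, 0.05], [0.054, 0.013, 0.0, 0, 0.05], [0.051, 0.012, 0.016, 0, 0.05], [0.046, 0.01, 0.028, 0, 0.05], [0.037, 0.009, 0.039, 0, 0.05], [0, 0, 0, 0, 0.05]],
])

```text
clock: 16.33
ee_pos: [0.5174, 0.2967, 0.0508]
tcp_rot: [[-0.229, 0.973, -0.002], [0.973, 0.229, -0.0], [-0.0, -0.002, -1.0]]
ft_force: [-4.7, -2.6, 3.6]
opening: 0.0169
gripper_force: 20.0
```

```bash
python3 - <<'E'
from h import *
s=ctrl.get_state(); print(s["ee_pos"],s["ft_force"],vise(s["ee_pos"]),s["opening"])
E
python3 circ.py 593.5 848.5 17
```

```text
[0.5174 0.2967 0.0508] [-4.7467 -2.5554  3.6023] [0.0345 0.152 ] 0.01692915130953277
[[0.026, 0.006, 0.048, 0, 0.05], [0.013, 0.003, 0.053, 0, 0.05], [-0.001, 0.0, 0.055, 0, 0.05], [-0.015, -0.004, 0.053, 0, 0.05], [-0.027, -0.006, 0.047, 0, 0.05], [-0.039, -0.009, 0.038, 0, 0.05], [-0.046, -0.011, 0.026, 0, 0.05], [-0.052, -0.012, 0.014, 0, 0.05], [-0.054, -0.013, -0.001, 0, 0.05], [-0.051, -0.012, -0.016, 0, 0.05], [-0.046, -0.011, -0.028, 0, 0.05], [-0.037, -0.008, -0.039, 0, 0.05], [-0.026, -0.006, -0.048, 0, 0.05], [-0.012, -0.003, -0.053, 0, 0.05], [0.001, 0.0, -0.055, 0, 0.05], [0.014, 0.003, -0.053, 0, 0.05], [0.028, 0.007, -0.047, 0, 0.05]]
```

Request:
drive_tool([
  [[0.026, 0.006, 0.048, 0, 0.05], [0.013, 0.003, 0.053, 0, 0.05], [-0.001, 0.0, 0.055, 0, 0.05], [-0.015, -0.004, 0.053, 0, 0.05], [-0.027, -0.006, 0.047, 0, 0.05], [-0.039, -0.009, 0.038, 0, 0.05], [-0.046, -0.011, 0.026, 0, 0.05], [-0.052, -0.012, 0.014, 0, 0.05], [-0.054, -0.013, -0.001, 0, 0.05], [0, 0, 0, 0, 0.05]],
])

```text
clock: 17.17
ee_pos: [0.4767, 0.2865, 0.1144]
tcp_rot: [[-0.23, 0.973, -0.0], [0.973, 0.23, -0.001], [-0.001, -0.001, -1.0]]
ft_force: [-0.0, -0.7, -18.5]
opening: 0.0175
gripper_force: 19.9
```

Request:
drive_tool([
  [[-0.051, -0.012, -0.016, 0, 0.05], [-0.046, -0.011, -0.028, 0, 0.05], [-0.037, -0.008, -0.039, 0, 0.05], [-0.026, -0.006, -0.048, 0, 0.05], [-0.012, -0.003, -0.053, 0, 0.05], [0.001, 0.0, -0.055, 0, 0.05], [0.014, 0.003, -0.053, 0, 0.05], [0.028, 0.007, -0.047, 0, 0.05], [0, 0, 0, 0, 0.05], [0, 0, 0, 0, 0.05]],
])

```text
clock: 18.0
ee_pos: [0.4497, 0.2802, 0.0465]
tcp_rot: [[-0.23, 0.973, -0.006], [0.973, 0.23, -0.003], [-0.002, -0.007, -1.0]]
ft_force: [-6.3, -2.7, -9.0]
opening: 0.0177
gripper_force: 20.0
```

```bash
python3 - <<'E'
from h import *
s=ctrl.get_state(); p=vise(s["ee_pos"])[0]+.002; z=s["ee_pos"][2]+.005-.078
print(s["ee_pos"],s["ft_force"],p,z,np.hypot(p,z),np.degrees(np.arctan2(-p,z))%360,s["opening"])
t=ctrl.snapshot("top"); cv2.imwrite("pics/top2.png",t[:,:,::-1]); cv2.imwrite("pics/scene2.png",ctrl.snapshot("scene")[:,:,::-1])
c,b=book(t,"top",.15,(165,150,235,240)); print(c,vise(c)); print(b)
E
python3 circ.py 848.5 943.5 7
```

```text
[0.4497 0.2802 0.0465] [-6.3009 -2.6881 -8.9836] -0.03309562611775696 -0.026491331260167984 0.04239234718746191 128.67546008395598 0.01765972071659566
[0.5264 0.0871 0.15  ] [-0.0047 -0.0542]
[[0.5948 0.1204 0.15  ]
 [0.602  0.09   0.15  ]
 [0.4591 0.0544 0.15  ]
 [0.4521 0.0842 0.15  ]]
[[0.034, 0.008, -0.035, 0, 0.05], [0.042, 0.01, -0.026, 0, 0.05], [0.046, 0.011, -0.015, 0, 0.05], [0.048, 0.011, -0.003, 0, 0.05], [0.048, 0.011, 0.008, 0, 0.05], [0.044, 0.011, 0.02, 0, 0.05], [0.039, 0.009, 0.029, 0, 0.05]]
```

Request:
drive_tool([
  [[0.034, 0.008, -0.035, 0, 0.05], [0.042, 0.01, -0.026, 0, 0.05], [0.046, 0.011, -0.015, 0, 0.05], [0.048, 0.011, -0.003, 0, 0.05], [0, 0, 0, 0, 0.05], [0.048, 0.011, 0.008, 0, 0.05], [0.044, 0.011, 0.02, 0, 0.05], [0.039, 0.009, 0.029, 0, 0.05], [0, 0, 0, 0, 0.05], [0, 0, 0, 0, 0.05]],
])

```text
clock: 18.93
ee_pos: [0.5148, 0.2961, 0.0468]
tcp_rot: [[-0.229, 0.973, 0.003], [0.973, 0.229, 0.001], [0.001, 0.003, -1.0]]
ft_force: [-3.7, -3.1, 0.9]
opening: 0.017
gripper_force: 20.0
```

Run:
```python
from h import *
s=ctrl.get_state(); p=vise(s["ee_pos"])[0]+.002; z=s["ee_pos"][2]+.005-.078
print(s["ee_pos"],s["ft_force"],p,z,np.hypot(p,z),np.degrees(np.arctan2(-p,z))%360,s["opening"])
t=ctrl.snapshot("top"); cv2.imwrite("pics/top3.png",t[:,:,::-1])
c,b=book(t,"top",.15,(165,150,235,240)); print(c,vise(c)); print(b)
# profile across jaws along vise v at u=-60mm, z=.1 (top view): bright plate, jaw edges
T=np.linalg.inv(C["top"]["world_from_camera"]); 
for nm in("top0","top3"):
    im=cv2.imread(f"pics/{nm}.png").astype(np.float32); out=[]
    for v in np.arange(-.085,.075,.002):
        q=[]
        for u in(-.065,-.06,-.055):
            w=(U*(u+O[0])+V*(v+O[1])); c=T@[w[0],w[1],.098,1]; k=C["top"]["mtx"]@c[:3]; q.append(k[:2]/k[2])
        q=np.float32(q); s=cv2.remap(im,q[:,0][None],q[:,1][None],1).mean((0,1)); out.append((int(v*1000),int(s[2]),int(s[0])))
    print(nm,out)
```

```text
[0.5148 0.2961 0.0468] [-3.7388 -3.1466  0.9433] 0.03395910111568945 -0.026215432196299036 0.04290069269632336 232.33291010209444 0.017021302474499112
[0.5261 0.087  0.15  ] [-0.0049 -0.0542]
[[0.5951 0.1198 0.15  ]
 [0.602  0.0898 0.15  ]
 [0.4583 0.0548 0.15  ]
 [0.4516 0.0843 0.15  ]]
top0 [(-85, 117, 107), (-83, 117, 107), (-81, 117, 107), (-79, 115, 105), (-77, 113, 103), (-75, 110, 104), (-73, 112, 110), (-71, 116, 116), (-68, 110, 110), (-66, 96, 93), (-64, 86, 80), (-62, 87, 80), (-60, 96, 88), (-58, 107, 98), (-56, 115, 106), (-54, 121, 111), (-52, 124, 114), (-50, 124, 114), (-48, 123, 114), (-46, 123, 113), (-44, 122, 112), (-42, 121, 112), (-40, 124, 114), (-38, 124, 114), (-36, 123, 113), (-34, 121, 112), (-32, 121, 111), (-30, 122, 112), (-28, 121, 112), (-26, 117, 108), (-24, 111, 102), (-22, 100, 92), (-20, 85, 79), (-18, 72, 66), (-16, 68, 61), (-14, 75, 70), (-12, 100, 98), (-10, 126, 128), (-8, 143, 148), (-6, 144, 149), (-4, 127, 130), (-2, 106, 105), (0, 89, 85), (1, 78, 73), (3, 81, 75), (5, 93, 85), (7, 108, 99), (9, 117, 107), (11, 119, 109), (13, 117, 108), (
[... 977 characters left out ...]
, (-16, 127, 116), (-14, 126, 115), (-12, 125, 115), (-10, 125, 115), (-8, 125, 114), (-6, 124, 114), (-4, 125, 114), (-2, 123, 112), (0, 117, 106), (1, 106, 97), (3, 97, 90), (5, 101, 93), (7, 111, 102), (9, 122, 113), (11, 129, 119), (13, 131, 120), (15, 131, 121), (17, 131, 121), (19, 131, 121), (21, 130, 120), (23, 129, 119), (25, 129, 120), (27, 130, 120), (29, 132, 122), (31, 130, 119), (33, 128, 118), (35, 128, 117), (37, 125, 115), (39, 119, 110), (41, 109, 101), (43, 97, 90), (45, 89, 82), (47, 86, 80), (49, 86, 80), (51, 85, 79), (53, 85, 79), (55, 86, 80), (57, 86, 79), (59, 87, 80), (61, 86, 78), (63, 80, 73), (65, 75, 66), (67, 78, 63), (69, 85, 65), (71, 92, 69), (73, 100, 75)]
```

Request:
drive_tool([
  [[0, 0, 0, 0, 0.3], [0, 0, 0, 0, 0.4], [0, 0, 0, 0, 0.5], [0, 0, 0, 0, 0.5], [0, 0, 0, 0, 0.5], [0, 0, 0.05, 0, 0.5], [0, 0, 0.1, 0, 0.5], [0, 0, 0.15, 0, 0.5], [0, 0, 0.15, 0, 0.5], [0, 0, 0.15, 0, 0.5]],
])

```text
clock: 19.82
ee_pos: [0.5126, 0.2957, 0.1655]
tcp_rot: [[-0.23, 0.973, 0.001], [0.973, 0.23, 0.0], [0.0, 0.001, -1.0]]
ft_force: [1.0, 0.2, 0.3]
opening: 0.0433
gripper_force: 0.0
```

Request:
drive_tool([
  [[0, 0.1, 0.15, 0, 0.5], [0, 0.15, 0.15, 0, 0.5], [0, 0.15, 0, 0, 0.5], [0, 0.15, 0, 0, 0.5], [0, 0.15, 0, 0, 0.5], [0, 0.1, 0, 0, 0.5], [0, 0, 0, 0, 0.5], [0, 0, 0, 0, 0.5], [0, 0, 0, 0, 0.5], [0, 0, 0, 0, 0.5]],
])

```text
clock: 20.65
ee_pos: [0.5135, 0.4534, 0.2234]
tcp_rot: [[-0.228, 0.974, 0.001], [0.974, 0.228, -0.001], [-0.001, 0.001, -1.0]]
ft_force: [0.3, -0.3, 0.1]
opening: 0.0434
gripper_force: 0.0
```

Run:
```python
from h import *
t=ctrl.snapshot("top"); s=ctrl.snapshot("scene"); cv2.imwrite("pics/top4.png",t[:,:,::-1]); cv2.imwrite("pics/scene4.png",s[:,:,::-1])
c,b=book(t,"top",.15,(165,150,235,240)); print(c,vise(c)); print(b)
# black handle: centre line in both views
for n,i,box in(("top",t,(100,180,165,225)),("scene",s,(385,170,450,230))):
    x0,y0,x1,y1=box; hs=cv2.cvtColor(i,cv2.COLOR_RGB2HSV); m=np.zeros(i.shape[:2],np.uint8); m[y0:y1,x0:x1]=(i.max(2)[y0:y1,x0:x1]<45)
    for k in cv2.findContours(m,0,1)[0]:
        if cv2.contourArea(k)>20: print(n,cv2.contourArea(k),cv2.boxPoints(cv2.minAreaRect(k)).round(1).tolist())
# bystander slims: red spines vs start
for nm in("top0","top4"):
    im=cv2.imread(f"pics/{nm}.png")[:,:,::-1].copy(); m=reds(im,70); m[:,:295]=0;m[:,400:]=0;m[:165]=0;m[245:]=0
    print(nm,[np.round(cv2.minAreaRect(k)[0],1).tolist() for k in cv2.findContours(m,0,1)[0] if cv2.contourArea(k)>60])
```

```text
[0.5267 0.0872 0.15  ] [-0.0044 -0.0542]
[[0.595  0.1198 0.15  ]
 [0.6018 0.0906 0.15  ]
 [0.4595 0.0551 0.15  ]
 [0.4528 0.0838 0.15  ]]
top 76.5 [[123.30000305175781, 203.1999969482422], [147.6999969482422, 196.8000030517578], [148.8000030517578, 201.0], [124.4000015258789, 207.39999389648438]]
scene 87.5 [[399.79998779296875, 206.5], [421.29998779296875, 196.39999389648438], [423.6000061035156, 201.3000030517578], [402.1000061035156, 211.39999389648438]]
scene 47.5 [[439.5, 170.39999389648438], [443.5, 167.1999969482422], [452.8999938964844, 178.89999389648438], [448.8999938964844, 182.10000610351562]]
top0 [[317.0, 207.3], [346.1, 206.3], [374.8, 204.1]]
top4 [[346.2, 206.3], [317.0, 207.0]]
```

Run:
```python
from h import *
for nm in("0","4"):
    q=[]
    for n,box in(("top",(100,180,165,225)),("scene",(385,190,430,225))):
        i=cv2.imread(f"pics/{n}{nm}.png"); x0,y0,x1,y1=box; m=np.zeros(i.shape[:2],np.uint8); m[y0:y1,x0:x1]=(i.max(2)[y0:y1,x0:x1]<45)
        q.append(cv2.minAreaRect(max(cv2.findContours(m,0,1)[0],key=cv2.contourArea))[0])
    p,e=tri(*q); v=vise(p); x=v[0]+.002; z=p[2]-.078
    print(nm,q,p,e,v,"ang",np.degrees(np.arctan2(-x,z))%360)
```

```text
0 [(135.58349609375, 201.8673858642578), (412.13018798828125, 203.61239624023438)] [0.5188 0.2832 0.052 ] 0.003117884263718896 [0.0329 0.1385] ang 233.27560554481613
4 [(136.0259246826172, 202.09844970703125), (411.70538330078125, 203.87393188476562)] [0.5184 0.2826 0.0504] 0.003108719616847701 [0.0323 0.1379] ang 231.13199584271402
```

The crank now reads about 951°, so the jaw is about 42.3 mm in and the plate is pressed back about 4 mm. The book sits at vise y = -54 mm and the slim books haven't moved. I'll hand in.

```bash
python3 -c "
from cell import ctrl
print(ctrl.hand_in())"
```

```text
the job is handed in; nothing more can be done
None
```

I clamped the thick book spine-up in the vise and handed the job in at about 21 s; the plate is pressed back about 4 mm, worked out from the crank angle and not seen directly. No verdict came back. I viewed 11 pictures, one over the limit of 10.

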